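# Drain the tin's lid in the low corner of the sloping plate

### The job

Lift the wet lid off the aluminium tin by its handle and lay it on the sloping draining plate so that it lies flat and fully home in the low corner, long edge against the fixed lip and short end against the side stop. Set it down and slide it gently: do not drop it, jam it hard against the lip or stop, or shift the side stop. Leave the tin and everything else where they stand.

Things in the scene. Friction and masses are not known exactly. Their poses are not given: they have to be found in the camera images.
- lid_handle (a point): Loose aluminium lid, 0.2-0.45 kg, lying on the tin's rim: flat slab 95 (x) x 130 (y) x 10 mm; over its middle a black bar handle 14 mm thick (x), 64 mm long (y), top 46 and underside 28 mm above the lid's underside, on two posts. This point: on the lid's middle, 34 mm above its underside, 24 mm above its upper face; z square to the slab. Same either way round (half turn).
- tin: Open rectangular aluminium tin 85 x 120 mm, 55 mm high, 0.9 kg, loose, long side along its y. Origin: centre of its underside, z up. It stays where it is. Tin and draining stand may stand on either side.
- plate: Slippery steel draining plate 200 (x) x 260 (y) mm on a stand whose rubber feet give 1 mm per 6 N square to the plate, per 10 N along it. Origin: centre of its upper face, 75 mm up; z square out of it. Slopes down 20 deg to -x, 2 deg to +y. A lid let go on it, or touching only the side stop, slides to the lip by itself; lying on the lip, friction keeps it from sliding on to the stop.
- lip (a point): Fixed steel lip, 14 mm high, along the plate's whole -x edge. This point: middle of the foot of its inner face (plate x = -87 mm, y = 0); axes as the plate's. The plate's other edges are open.
- stop_zone (a point): Side stop: aluminium bar along the plate's x (x = -74 to +86 mm), 17 mm high, 12 mm thick, two black nuts on top, clamped near the +y edge; slips if shoved with 45 N. Where it is clamped is NOT measured: this point is only the middle (plate y = +87 mm) of its range; its inner face lies anywhere within 25 mm of it along y (plate y = 62 to 112 mm): see or feel it. Axes as the plate's.
- jar: Glass jar with a steel twist cap, 60 mm across, 95 mm high, standing between the tin and the draining stand; origin at the centre of its underside. Bystander.
- dish: Small white dipping dish, 66 mm across, 20 mm high, nearest the robot in the middle; origin at the centre of its underside. Bystander. Not measured: a nested pair of pots 90 mm high, a bowl and a skimmer lie beyond x = 0.7 m, a 200 mm tall bottle at the left (x 0.6, y 0.5 m); a rice cooker 0.22 m high and a hob stand further out at the sides.
Not all that is in view belongs to the job. Leave any red or turquoise look-alike of the part that bears lid_handle alone. What is shaped like the tin but pink is not meant.

How it is judged:
On the way:
1. the lid is lifted clear of the tin (z of lid_handle in the frame of tin above 0.109 m and contact force between lid and tin below 0.05 N), for 0.1 s.
At the end, for the whole second after the job is handed in: The lid lies flat on the plate (within 0.04 rad, handle centre under 37 mm from the plate), square to it within 0.05 rad, its long edge within 2 mm of the lip and its end within 2 mm of the side stop, released and at rest (x of lid_handle in the frame of plate between -0.0415 and -0.0375 m and y of stop_c0 in the frame of lid_handle between -0.073 and 0.073 m and y of lid_handle in the frame of plate above -0.02 m and z of lid_handle in the frame of plate below 0.037 m and angle between the z axis of lid_handle and the z axis of plate, either way round below 0.04 rad and angle between the y axis of lid_handle and the y axis of plate, either way round below 0.05 rad and linear speed of lid below 0.01 m/s); the robot touches nothing.
It fails at once if lid pressed or dropped on the stand with more than 25 N (contact force between lid and rack above 25 N).
It fails at once if side stop shifted by more than 6 mm (distance of stop_c0 from where it was at the start of the episode above 0.006 m).
It fails at once if tin moved by more than 20 mm (distance of tin from where it was at the start of the episode above 0.02 m).
It fails at once if a bystander moved by more than 30 mm (distance of any of jar, dish, pot_big_c0, pot_small_c0, bowl_c0, skimmer_c0, sauce_c0 from where it was at the start of the episode above 0.03 m).
It also fails if it takes over 51 s, if anything falls off the work surface, if the arm or the gripper's body presses on something with over 40 N, if the wrist force passes 120 N, or if a joint passes its speed limit or range.

### The arm

A 6-joint arm with a two-finger parallel gripper is mounted at the origin on the work surface. World frame = base frame: x ahead of the robot, y to its left, z up, the work surface at z = 0. Lengths are in m, angles in rad, forces in N, time in s.
With the tool pointing down it reaches from about 0.35 to 0.775 m from the base axis. Payload 7.3 kg.
Tool frame: the origin (TCP) lies at the centre of the arm's flange, where the gripper is bolted on; the fingertips stand 178 mm ahead of it and the grasp point (between the pads) lies 159 mm ahead of it; z points along the fingers, y is the line along which they close (so a half turn about z gives the same grasp; the last joint's range is limited). The gripper opens to 92 mm and grips with 3 to 60 N. Pads are 19 mm wide; open, the fingers measure 130 mm over their backs; the gripper's body (75 mm by 190 mm) begins 47 mm behind the grasp point.
Start: joints at [1.169, 0.342, 1.524, -0, 1.275, -0.146], TCP at [0.133, 0.508, 0.405] pointing down, gripper open.
Joint ranges: [-2.53, 2.53], [-0.77, 2.02], [0.04, 2.7], [-1, 4.14], [0.28, 2.66], [-3.11, 3.11]. Speed limits (rad/s): [2.57, 2.57, 3.14, 3.14, 3.14, 3.14].

### API

Orientations are given as [roll, pitch, yaw] about the fixed x, y, z axes, in that order (R = Rz(yaw) Ry(pitch) Rx(roll)).
In Python, from cell import telemetry, vision, ticket gives the robot as it stands.
- The arm moves only by the shell command python3 -m crank 'ROWS' [FORCE]. ROWS is JSON, a list of rows, each a list of 5 numbers: the gripper command: -1 is shut, 1 is fully open, values between are in proportion, then the shift along the tool's x, y, z in mm, then the turn about the tool's z in rad. In form: [[fingers, dx, dy, dz, roll], ...]. A call has 1 to 12 rows; each row is the pose to reach, as a shift and turn from the pose commanded when the call began, along the tool's axes at that moment; what a row does not reach only later rows make up. A row lasts 1/12 s, in which the tool goes at most 41.7 mm and 7.16 degrees, less where a joint would pass 70% of its speed; a pose out of reach is approached as far as the arm can. A call with a gripper value outside its range is refused whole. The fingers move at their own pace and stop on an object; FORCE is the grip in N (left out, the last holds). Time passes only in rows, so rows that repeat a pose let the fingers close. It gives the time, the measured TCP pose, the force, the opening and the grip force at its end, in the units of the state.
- telemetry.observe(): the state, without advancing time (a new reading comes with each control period).
- vision.read_camera(name): name is "side" or "top" or "wrist"; returns (picture, depth): 400x640x3 uint8, red, green, blue; 400x640 float32, m along the optical axis (not along the pixel's ray), 0 where there is no reading.
- vision.get_calibration(name): a dict with "camera_matrix" (3x3 intrinsics, pixels), "dist" ([k1, k2, p1, p2, k3] as OpenCV has them; the pictures are not rectified), "rvec" (rotation vector, rad) and "tvec" (3), from world to camera coordinates, as OpenCV has them. Camera axes: x right, y down, z forward; pixel columns grow to the right and rows downward; lengths in m; the calibration is good to about 2 mm. A picture is of the moment at which its call begins: read the wrist's pose just before it. get_calibration takes no time and is no camera call; for the wrist camera it gives the pose at the moment of the call.
- ticket.hand_in(): hands the job in; it is judged then, once.
The state is a dict: "time": time; "qpos": joint angles; "qvel": joint speeds; "joint_efforts": joint torques, N m; "tool_pos": TCP position; "tool_rot": TCP orientation; "contact_force": force on the tool from outside, world axes, zero at the start; "torque": the same for the moment, N m; "opening": finger opening in m; "grip_force": force on a finger pad.
Only numpy, scipy, OpenCV 4.12 (cv2) and the standard library are available. Lean on these libraries where they do the work, as an engineer would, in place of code of your own. Each camera call takes 0.05 s, during which the arm holds its last target. There are 200 camera calls.

## Working session

There is one attempt and no reset: what is moved stays moved. The work goes in short steps, Python scripts to look and compute and a shell command to move; the robot and the scene stay as the last step left them, time stands still between calls to the robot, and variables do not carry over. Pictures are saved under pics/ and viewed, at most 10 in all, crops included, and the job is handed in when it is done.

```bash
mkdir -p pics; ls; python3 - <<'E'
from cell import telemetry, vision
import cv2, numpy as np
for n in ("side","top"):
    im,d=vision.read_camera(n); cv2.imwrite(f"pics/{n}0.png",im[...,::-1]); np.savez(f"{n}0.npz",im=im,d=d)
    c=vision.get_calibration(n); print(n,np.round(c["camera_matrix"],1).tolist(),np.round(c["dist"],3),c["rvec"],c["tvec"])
print(telemetry.observe())
E
```

```text
pics
side [[520.2, 0.0, 307.4], [0.0, 520.2, 193.5], [0.0, 0.0, 1.0]] [0.038 0.    0.    0.    0.   ] [ 0.13983441 -2.92333776  1.05284112] [0.47771728 0.12625981 1.24679562]
top [[508.7, 0.0, 314.5], [0.0, 508.7, 188.8], [0.0, 0.0, 1.0]] [-0.142  0.     0.     0.     0.   ] [ 2.1071093  -2.13894218  0.18283077] [0.00564968 0.49354523 1.33761438]
{'time': 0.1, 'qpos': array([ 1.16897673e+00,  3.42646560e-01,  1.52490727e+00,  1.29794810e-05,
        1.27543339e+00, -1.45988808e-01]), 'qvel': array([-0.00020323, -0.00169164, -0.00120579,  0.00104086, -0.00022429,
       -0.00152028]), 'joint_efforts': array([ 1.47520263e-03, -4.31997442e+01, -2.44697607e+01,  7.18801981e-02,
        5.24525985e-02, -6.91988316e-05]), 'tool_pos': array([0.13277392, 0.5078076 , 0.40412263]), 'tool_rot': array([-3.14021473e+00, -2.15148964e-04,  2.88575793e+00]), 'contact_force': array([-0.45367998, -0.81574997, -0.62283257]), 'torque': array([0.01588446, 0.01289451, 0.02020666]), 'grip_force': 0.0, 'opening': 0.09189608326186276}
```

View pics/top0.png

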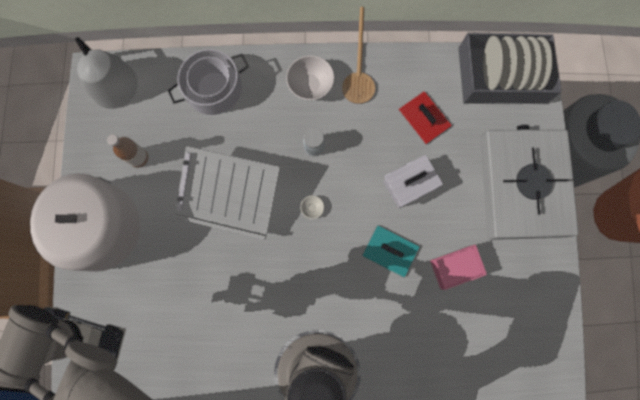

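View pics/side0.png

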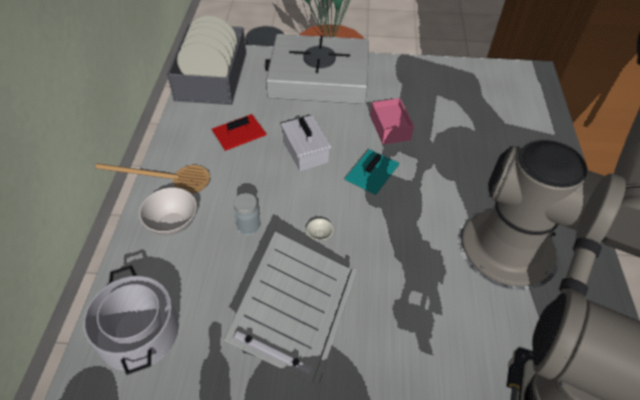

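The top view shows the aluminium lid at about (414,181) with its handle at (416,178), and the plate around (232,190) with the side stop on its left at (186,177). The jar is at (314,143), the dish at (312,207). The side view agrees. Next I'll measure with depth.

```bash
cat > h.py <<'E'
import numpy as np, cv2
from cell import vision, telemetry
def cloud(c,d):
    h,w=d.shape; u,v=np.meshgrid(np.arange(w),np.arange(h))
    p=cv2.undistortPoints(np.stack([u,v],-1).reshape(-1,1,2).astype(float),c["camera_matrix"],c["dist"]).reshape(h,w,2)
    P=np.dstack([p*d[...,None],d]); R=cv2.Rodrigues(c["rvec"])[0]
    W=(P-c["tvec"].reshape(3))@R; W[d<=0]=np.nan; return W
def plane(P,tol=.003,it=6):
    P=P[np.isfinite(P).all(1)]; m=np.ones(len(P),bool)
    for i in range(it):
        c=np.median(P[m],0) if i==0 else P[m].mean(0); n=np.linalg.svd(P[m]-c,full_matrices=False)[2][2]; n*=np.sign(n[2])
        m=abs((P-c)@n)<tol*max(1,4-i)
    return n,P[m].mean(0),m.sum()
E
python3 - <<'E'
from h import *
for n,bl,bp in (("top",(380,150,450,212),(195,155,270,225)),("side",(275,108,335,172),(240,240,345,330))):
    z=np.load(f"{n}0.npz"); im,d=z["im"],z["d"]; W=cloud(vision.get_calibration(n),d)
    print(n,"table z",np.nanmedian(W[100:350:10,300:400:5,2]))
    a,b,c_,e=bl; Q=W[b:e,a:c_].reshape(-1,3); I=im[b:e,a:c_].reshape(-1,3).astype(int)
    m=(Q[:,2]>.05)&(Q[:,2]<.08); r=cv2.minAreaRect(Q[m][:,:2].astype(np.float32)*1000)
    print("lid slab",r,"z",np.median(Q[m][:,2]),m.sum())
    k=(I.max(1)<70)&(Q[:,2]>.075); print("handle",k.sum(),np.round(Q[k].mean(0),4),cv2.minAreaRect(Q[k][:,:2].astype(np.float32)*1000))
    a,b,c_,e=bp; N,c0,cnt=plane(W[b:e,a:c_].reshape(-1,3)); print("plate n",N,"tilt",np.degrees(np.arccos(N[2])),"c",c0,cnt)
    Wf=W.reshape(-1,3); dist=(Wf-c0)@N; near=(abs(dist)<.004)&(np.hypot(*(Wf-c0)[:,:2].T)<.2)
    M=near.reshape(d.shape).astype(np.uint8); _,L,S,_=cv2.connectedComponentsWithStats(cv2.morphologyEx(M,cv2.MORPH_OPEN,np.ones((3,3))))
    i=1+np.argmax(S[1:,4]); 
    # plate frame: guess x axis = uphill horizontally
    up=-(np.array([0,0,1])-0)+N*N[2]; up=-up/np.linalg.norm(up)
    q=Wf[(L==i).ravel()]; y=np.cross(N,up); uv=np.c_[(q-c0)@up,(q-c0)@y]*1000
    r=cv2.minAreaRect(uv.astype(np.float32)); ctr=c0+up*r[0][0]/1000+y*r[0][1]/1000
    print("plate rect",r,"ctr",ctr,"up",up)
    print("bbox px",S[i])
E
```

```text
top table z 0.000775112173479964
lid slab ((511.3982238769531, -268.9090576171875), (95.39759826660156, 131.591552734375), 27.36294174194336) z 0.06526380041902843 1514
handle 95 [ 0.5081 -0.2675  0.1005] ((509.51251220703125, -269.0918884277344), (10.278823852539062, 61.33371353149414), 27.842721939086914)
plate n [-0.32354564  0.11607483  0.93906595] tilt 20.104718746910354 c [0.48692668 0.21888602 0.07872788] 3619
plate rect ((-5.110931396484375, 6.320945739746094), (186.90386962890625, 241.660888671875), 5.7622761726379395) ctr [0.48454359 0.22645639 0.07697107] up [ 0.88390445 -0.31710847  0.34373704]
bbox px [ 183  166   96   69 2757]
side table z 0.001742332193805827
lid slab ((512.613525390625, -267.63018798828125), (97.05518341064453, 137.29901123046875), 25.98349952697754) z 0.06501922343736279 1175
handle 105 [ 0.5129 -0.2639  0.0987] ((513.7789916992188, -266.5310974121094), (12.229866027832031, 65.89186096191406), 25.817283630371094)
plate n [-0.3151356   0.09812784  0.94396   ] tilt 19.27240928737155 c [0.48962604 0.20977758 0.08034895] 6444
plate rect ((-8.4107666015625, 23.856163024902344), (187.5635223388672, 261.8857116699219), 3.5680794715881348) ctr [0.48913812 0.23491546 0.0775729 ] up [ 0.90127709 -0.28064229  0.33005987]
bbox px [ 225  236  125  114 8061]
```

```bash
python3 -m crank '[[1,-20,-10,-5,0.1],[1,-375,-220,-50,1.45],[1,-375,-220,-50,1.45],[1,-375,-220,-50,1.45],[1,-375,-220,-50,1.45],[1,-375,-220,-50,1.45],[1,-375,-220,-50,1.45],[1,-375,-220,-50,1.45],[1,-375,-220,-50,1.45],[1,-375,-220,-50,1.45],[1,-375,-220,-50,1.45],[1,-375,-220,-50,1.45]]' 20
python3 - <<'E'
from h import *
s=telemetry.observe(); c=vision.get_calibration("wrist"); im,d=vision.read_camera("wrist")
cv2.imwrite("pics/w1.png",im[...,::-1]); np.savez("w1.npz",im=im,d=d,**c); print(s["tool_pos"],s["tool_rot"],s["contact_force"],s["qpos"])
E
```

```text
time: 1.1
tool_pos: [0.444, 0.1958, 0.4549]
tool_rot: [3.139, 0.001, 1.424]
contact_force: [0.0, 0.5, 0.3]
opening: 0.0922
grip_force: 0.0
[0.44397043 0.1957613  0.45489184] [3.13878075e+00 1.41641105e-03 1.42356215e+00] [0.01227529 0.51448047 0.3260047 ] [ 0.25787852  0.23126136  1.53860856 -0.00245956  1.36969725  0.40559956]
```

View pics/w1.png

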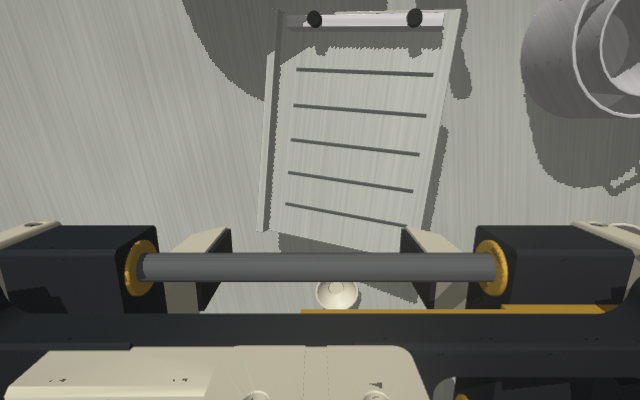

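The wrist view shows the plate from above: lip on the left edge ((281,12) to (262,230)), side stop with two nuts across the top (row ~20, columns 290–442), dish at (337,293). Next I'll fit the plate frame from depth.

```bash
python3 - <<'E'
from h import *
z=np.load("w1.npz"); W=cloud(z,z["d"]); 
N,c0,cnt=plane(W[75:220,295:405].reshape(-1,3),.002); print("n",N,c0,cnt,np.degrees(np.arccos(N[2])))
best=None
# lip: points 8..16mm above plane, left strip
H=(W-c0)@N
lip=(H>.010)&(H<.017); lip[:,:255]=0; lip[:,300:]=0; lip[:30]=0; lip[235:]=0
P=W[lip]; P=P[np.isfinite(P).all(1)]; m=np.median(P,0); v=np.linalg.svd(P-P.mean(0),full_matrices=False)[2][0]; v*=np.sign(v[1])
y=v-N*(v@N); y/=np.linalg.norm(y); x=np.cross(y,N)
print("y",y,"x",x,"head x",np.degrees(np.arctan2(x[1],x[0])),"slopes x,y deg",np.degrees(np.arcsin(x[2])),np.degrees(np.arcsin(y[2])),len(P))
U=((W-c0)@x)*1e3; V=((W-c0)@y)*1e3; Hm=H*1e3
print("lip top u range",np.nanpercentile(U[lip],[2,50,98]))
pl=(abs(Hm)<2.5)&(abs(U)<200)&(abs(V)<250); pl[235:]=0
print("plate u",np.nanpercentile(U[pl],[.5,1,99,99.5]),"v",np.nanpercentile(V[pl],[.2,.5,1,99,99.5,99.8]))
st=(Hm>14)&(Hm<20)&(abs(V-90)<90)&(abs(U)<95); st[60:]=0; st[:,:275]=0; st[:,455:]=0
print("stop n",st.sum(),"u",np.nanpercentile(U[st],[1,50,99]),"v",np.nanpercentile(V[st],[1,5,50,95,99]), "h",np.nanmedian(Hm[st]))
xs=W[st]; 
np.savez("pl.npz",N=N,c0=c0,x=x,y=y)
for n in("top","side"):
    t=np.load(f"{n}0.npz"); T=cloud(vision.get_calibration(n),t["d"]); h=((T-c0)@N)*1e3; u=((T-c0)@x)*1e3; v=((T-c0)@y)*1e3
    ok=(abs(u)<130)&(abs(v)<170)
    a=ok&(abs(h)<5); print(n,"plane off",np.nanmedian(h[a]),"u",np.nanpercentile(u[a],[1,99]),"v",np.nanpercentile(v[a],[1,99]))
    s=ok&(h>11)&(h<25)&(v>40)&(abs(u)<70); print(n,"stop",s.sum(),"v",np.nanpercentile(v[s],[5,50,95]))
    if n=="top": print("jar",np.nanmedian(T[130:150,308:320].reshape(-1,3),0))
E
```

```text
n [-0.32432635  0.11326636  0.93913958] [0.48749376 0.22185104 0.07818491] 15783 20.092441587606857
y [ 0.24509054  0.96896456 -0.03222286] x [ 0.91364273 -0.2197235   0.34202125] head x -13.522368567328973 slopes x,y deg 20.000067696928237 -1.8465536161851475 1762
lip top u range [-104.42905112  -98.61495922  -94.36879395]
plate u [-94.86140917 -94.11467768  90.44643874  91.20607837] v [-114.13717381 -110.80676194 -106.61041889  139.69398045  140.79485256
  141.46929614]
stop n 1832 u [-80.24808275   5.811909    76.84889005] v [121.05427459 121.51223787 126.66751514 132.5668867  133.18024042] h 16.902790050998462
top plane off 0.29713537096856163 u [-96.01577149  89.40379007] v [-114.59922497  135.00889755]
top stop 244 v [122.28048255 127.63973381 134.57101308]
jar [ 0.61840787 -0.0012505   0.09438002]
side plane off -0.10844991109652771 u [-94.40347795  90.49428962] v [-113.49476103  142.66409755]
side stop 507 v [123.50807608 130.01844021 135.25618968]
```

```bash
python3 -m crank '[[1,-25,3,5,0.1],[1,-480,50,40,0.946],[1,-480,50,40,0.946],[1,-480,50,40,0.946],[1,-480,50,40,0.946],[1,-480,50,40,0.946],[1,-480,50,40,0.946],[1,-480,50,40,0.946],[1,-480,50,40,0.946],[1,-480,50,40,0.946],[1,-480,50,40,0.946],[1,-480,50,40,0.946]]'
python3 -m crank '[[1,0,0,0,0],[1,0,0,0,0]]'
python3 - <<'E'
from h import *
s=telemetry.observe(); c=vision.get_calibration("wrist"); im,d=vision.read_camera("wrist")
cv2.imwrite("pics/w2.png",im[...,::-1]); np.savez("w2.npz",im=im,d=d,**c); print(s["tool_pos"],s["tool_rot"])
W=cloud(c,d); Z=W[...,2]; box=(abs(W[...,0]-.511)<.12)&(abs(W[...,1]+.268)<.12)
sl=box&(Z>.058)&(Z<.075); r=cv2.minAreaRect(W[sl][:,:2].astype(np.float32)*1000); print("slab",r,np.median(Z[sl]))
hb=box&(Z>.092)&(Z<.108); r=cv2.minAreaRect(W[hb][:,:2].astype(np.float32)*1000); print("bar",r,np.median(Z[hb]),hb.sum())
E
```

```text
time: 2.15
tool_pos: [0.4245, -0.2828, 0.4143]
tool_rot: [-3.141, -0.0, 0.493]
contact_force: [1.1, -0.8, 0.2]
opening: 0.0918
grip_force: 0.0
time: 2.32
tool_pos: [0.4246, -0.2828, 0.4136]
tool_rot: [-3.139, 0.0, 0.489]
contact_force: [0.1, 0.4, 0.6]
opening: 0.0919
grip_force: 0.0
[ 0.42463239 -0.28278188  0.41361936] [-3.13925071e+00  4.32455411e-04  4.89122736e-01]
slab ((511.8571472167969, -269.9995422363281), (95.05738830566406, 130.4032440185547), 26.87879180908203) 0.06514451094662566
bar ((511.84295654296875, -270.0299072265625), (14.024394035339355, 63.81597137451172), 26.856163024902344) 0.10098399439019551 1149
```

View pics/w2.png

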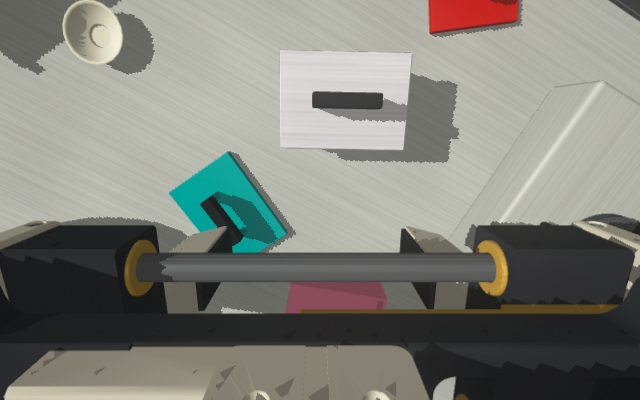

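The wrist view shows the lid squarely at about (346,100) with its bar spanning columns 312–383. The turquoise and red look-alikes and the pink tin stay clear of the descent path.

```bash
python3 -m crank '[[1,25,10,15,0.02],[1,60,20,40,0.02],[1,83,30,70,0.02],[1,83,30,100,0.02],[1,83,30,125,0.02],[1,83,30,145,0.02],[1,83,30,158,0.02],[1,83,30,164,0.02],[1,83,30,164,0.02],[1,83,30,164,0.02]]' 15
python3 -m crank '[[0.3,0,0,0,0],[0.3,0,0,0,0],[0.3,0,0,0,0],[0.2,0,0,0,0],[0.2,0,0,0,0],[0.2,0,0,0,0],[0.2,0,0,0,0],[0.2,0,0,0,0]]' 15
```

```text
time: 3.2
tool_pos: [0.5127, -0.2681, 0.2515]
tool_rot: [3.141, -0.0, 0.472]
contact_force: [0.4, -0.1, 0.2]
opening: 0.0918
grip_force: 0.0
time: 3.87
tool_pos: [0.5122, -0.2692, 0.2511]
tool_rot: [3.141, -0.0, 0.47]
contact_force: [-1.3, 0.9, 5.6]
opening: 0.0639
grip_force: 15.0
```

```bash
python3 -m crank '[[-0.2,0,0,-3,0],[-0.2,0,0,-8,0],[-0.2,0,0,-18,0],[-0.2,0,0,-30,0],[-0.2,0,0,-45,0],[-0.2,0,0,-60,0],[-0.2,0,0,-75,0],[-0.2,0,0,-88,0],[-0.2,0,0,-96,0],[-0.2,0,0,-100,0],[-0.2,0,0,-100,0],[-0.2,0,0,-100,0]]' 20
python3 - <<'E'
from h import *
im,d=vision.read_camera("side"); cv2.imwrite("pics/s2.png",cv2.resize(im[60:260,180:460,::-1],None,fx=2,fy=2))
print(telemetry.observe())
E
```

```text
time: 4.87
tool_pos: [0.5121, -0.2691, 0.3503]
tool_rot: [-3.141, 0.0, 0.47]
contact_force: [-0.6, 0.5, -3.4]
opening: 0.0639
grip_force: 20.0
{'time': 4.9167, 'qpos': array([-6.16261646e-01,  4.85993010e-01,  1.45440123e+00,  5.40906400e-05,
        1.20276544e+00,  4.84725477e-01]), 'qvel': array([ 0.00044249,  0.00597594,  0.00275362,  0.00258527, -0.00055455,
       -0.000361  ]), 'joint_efforts': array([ 1.19628670e-02, -5.18770015e+01, -2.49331874e+01,  8.37275153e-02,
       -8.52007273e-03,  2.96323742e-04]), 'tool_pos': array([ 0.51207331, -0.26906049,  0.34992018]), 'tool_rot': array([-3.14018264e+00,  6.85551760e-04,  4.69790187e-01]), 'contact_force': array([-0.15946923,  0.35341376, -3.37881599]), 'torque': array([-0.05810443,  0.17089391, -0.01882944]), 'grip_force': 20.00007016584277, 'opening': 0.06418058609092087}
```

View pics/s2.png

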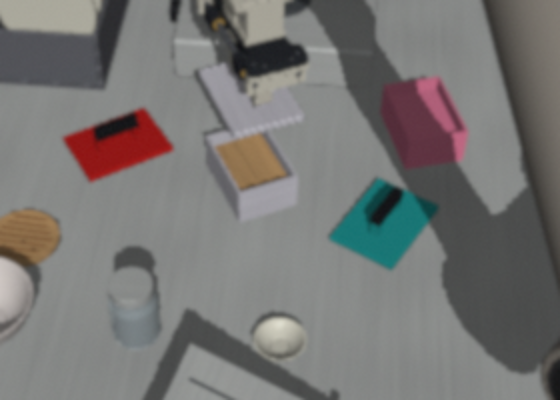

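The side picture shows the lid hanging level above the tin, whose contents are visible and which has not moved. The weight is about 3.4 N. Next I carry it over to the plate.

```bash
python3 -m crank '[[-0.2,2,-5,0,0],[-0.2,6,-16,0,0],[-0.2,13,-35,0,0],[-0.2,22,-58,0,0],[-0.2,32,-85,0,0],[-0.2,43,-115,0,0],[-0.2,55,-146,0,0],[-0.2,67,-178,0,0],[-0.2,78,-208,0,0],[-0.2,87,-233,0,0],[-0.2,94,-250,0,0],[-0.2,97,-258,0,0]]' && python3 -m crank '[[-0.2,2,-5,0,0.02],[-0.2,6,-16,0,0.06],[-0.2,13,-35,0,0.12],[-0.2,22,-58,0,0.2],[-0.2,32,-85,0,0.28],[-0.2,43,-115,0,0.36],[-0.2,55,-146,0,0.44],[-0.2,67,-178,0,0.52],[-0.2,78,-208,3,0.6],[-0.2,87,-233,6,0.66],[-0.2,94,-250,8,0.7],[-0.2,97,-258,10,0.718]]' && python3 -m crank '[[-0.2,0,0,0,0],[-0.2,0,0,0,0],[-0.2,0,0,0,0]]'
```

```text
time: 5.92
tool_pos: [0.4809, 0.0077, 0.3505]
tool_rot: [-3.14, 0.0, 0.473]
contact_force: [-0.8, -0.5, -3.0]
opening: 0.0637
grip_force: 20.0
time: 6.92
tool_pos: [0.4509, 0.281, 0.3403]
tool_rot: [-3.141, 0.0, -0.248]
contact_force: [0.3, -0.4, -2.6]
opening: 0.0639
grip_force: 20.0
time: 7.17
tool_pos: [0.4517, 0.2781, 0.3407]
tool_rot: [3.141, 0.0, -0.248]
contact_force: [0.3, -0.8, -3.2]
opening: 0.064
grip_force: 20.0
```

```bash
python3 -m crank '[[-0.2,0,0,5,0],[-0.2,0,0,15,0],[-0.2,0,0,27,0],[-0.2,0,0,38,0],[-0.2,0,0,48,0],[-0.2,0,0,56,0],[-0.2,0,0,60,0],[-0.2,0,0,62,0],[-0.2,0,0,62,0],[-0.2,0,0,62,0]]' 10 && python3 -m crank '[[-0.2,0,0,1,0],[-0.2,0,0,2,0],[-0.2,0,0,3,0],[-0.2,0,0,4,0],[-0.2,0,0,5,0],[-0.2,0,0,5,0]]' && python3 -m crank '[[-0.2,0,0,1,0],[-0.2,0,0,2,0],[-0.2,0,0,3,0],[-0.2,0,0,3,0]]'
```

```text
time: 8.0
tool_pos: [0.4518, 0.2788, 0.2791]
tool_rot: [-3.141, -0.001, -0.248]
contact_force: [-0.6, -0.4, -2.2]
opening: 0.0637
grip_force: 10.0
time: 8.5
tool_pos: [0.4517, 0.2788, 0.2738]
tool_rot: [-3.141, -0.0, -0.248]
contact_force: [-0.3, -0.3, -1.4]
opening: 0.0639
grip_force: 10.0
time: 8.83
tool_pos: [0.4515, 0.2789, 0.2707]
tool_rot: [-3.141, 0.0, -0.248]
contact_force: [-1.6, 1.1, -0.1]
opening: 0.0641
grip_force: 10.0
```

```bash
for i in 1 2; do python3 -m crank '[[-0.2,0,0,1,0],[-0.2,0,0,2,0],[-0.2,0,0,3,0],[-0.2,0,0,3,0]]'; done
```

```text
time: 9.17
tool_pos: [0.4516, 0.2788, 0.2675]
tool_rot: [3.142, 0.0, -0.248]
contact_force: [-1.7, 1.2, 0.7]
opening: 0.0639
grip_force: 10.0
time: 9.5
tool_pos: [0.4516, 0.2788, 0.2645]
tool_rot: [3.142, 0.0, -0.248]
contact_force: [-1.3, 0.8, -0.5]
opening: 0.0641
grip_force: 10.0
```

```bash
python3 -m crank '[[-0.2,0,0,1,0],[-0.2,0,0,2,0],[-0.2,0,0,3,0],[-0.2,0,0,3,0]]'; python3 -m crank '[[-0.2,0,0,1,0],[-0.2,0,0,2,0],[-0.2,0,0,2,0]]'; python3 -m crank '[[-0.2,0,0,1,0],[-0.2,0,0,1,0]]'
cat > look.py <<'E'
import sys
from h import *
q=np.load("pl.npz"); N,c0,x,y=q["N"],q["c0"],q["x"],q["y"]
s=telemetry.observe(); g=s["tool_pos"]-[0,0,.159]
print("grasp u,v,h mm",np.round([(g-c0)@x*1e3,(g-c0)@y*1e3,(g-c0)@N*1e3],1),"force plate axes",np.round([s["contact_force"]@a for a in(x,y,N)],1))
ims=[]
for n,(a,b,c_,e) in (("top",(160,130,300,250)),("side",(200,220,380,390))):
    c=vision.get_calibration(n); im,d=vision.read_camera(n); ims.append(cv2.resize(im[b:e,a:c_,::-1],(390,390)))
    W=cloud(c,d); P=W-c0; u,v,h=(P@x*1e3,P@y*1e3,P@N*1e3)
    lid=(h>6)&(h<14)&(u>-92)&(u<10)&(v>-15)&(v<119); pts=W[lid]
    if len(pts)>200:
        n2,cc,k=plane(pts,.002); print(n,"lid pts",k,"tilt x,y mrad",np.round([(n2-N)@x*1e3,(n2-N)@y*1e3],1),"h",np.round((cc-c0)@N*1e3,1))
        r=cv2.minAreaRect(np.c_[u[lid],v[lid]].astype(np.float32)); print("  rect",r, "u",np.percentile(u[lid],[1,99]),"v",np.percentile(v[lid],[1,99]))
cv2.imwrite(sys.argv[1],np.hstack(ims))
E
python3 look.py pics/l1.png
```

```text
time: 9.83
tool_pos: [0.4516, 0.2788, 0.2615]
tool_rot: [3.142, 0.0, -0.248]
contact_force: [-1.4, 1.9, 0.4]
opening: 0.0639
grip_force: 10.0
time: 10.08
tool_pos: [0.4516, 0.2788, 0.2596]
tool_rot: [3.142, 0.0, -0.248]
contact_force: [-1.9, 2.1, 0.5]
opening: 0.0643
grip_force: 10.0
time: 10.25
tool_pos: [0.4516, 0.2788, 0.2586]
tool_rot: [-3.142, 0.0, -0.248]
contact_force: [-1.8, 0.8, 0.5]
opening: 0.064
grip_force: 10.0
grasp u,v,h mm [-37.9  45.7  38.2] force plate axes [-1.7  0.3  1.1]
side lid pts 472 tilt x,y mrad [ 22.5 -11.3] h 12.1
  rect ((-40.457069396972656, 48.420433044433594), (129.11483764648438, 95.37427520751953), 88.54747772216797) u [-88.2591853    6.05735387] v [-13.46674883 112.50376465]
```

View pics/l1.png

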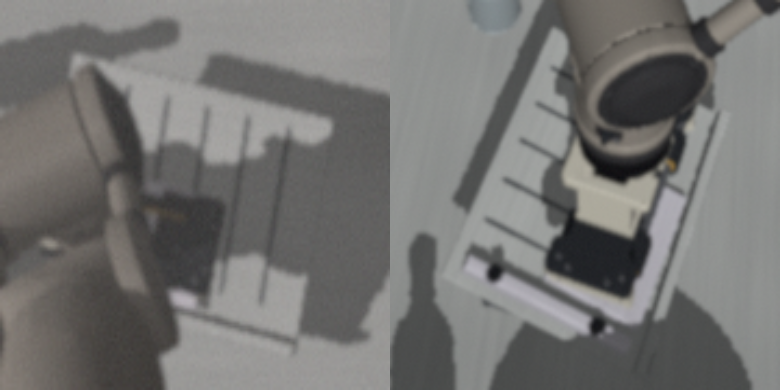

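The picture shows the lid lying nearly flat, a few mm from both the lip (right side of the right panel) and the stop bar (nuts at (495,272) and (597,326)). I'll seat it and slide it down to the lip.

```bash
python3 -m crank '[[-0.2,0,0,0.5,0],[-0.2,0,0,1,0],[-0.2,0,0,1,0]]';  python3 -m crank '[[-0.2,-0.5,0,0.2,0],[-0.2,-1.5,0,0.5,0],[-0.2,-2.5,0,0.9,0],[-0.2,-3.5,0,1.3,0],[-0.2,-4.5,0,1.6,0],[-0.2,-5.5,0,2,0],[-0.2,-5.5,0,2,0]]'; python3 -m crank '[[-0.2,-0.5,0,0.2,0],[-0.2,-1,0,0.35,0],[-0.2,-1,0,0.35,0]]'
```

```text
time: 10.6
tool_pos: [0.4516, 0.2788, 0.2577]
tool_rot: [-3.141, 0.0, -0.248]
contact_force: [-1.5, 0.8, 0.4]
opening: 0.0646
grip_force: 10.0
time: 11.18
tool_pos: [0.4467, 0.2801, 0.2561]
tool_rot: [-3.141, -0.002, -0.248]
contact_force: [2.0, -1.2, 1.0]
opening: 0.0641
grip_force: 9.9
time: 11.43
tool_pos: [0.4457, 0.2805, 0.2557]
tool_rot: [-3.141, -0.001, -0.248]
contact_force: [3.9, -1.1, 1.7]
opening: 0.0641
grip_force: 9.9
```

```bash
for i in 1 2 ; do python3 -m crank '[[-0.2,-0.5,0,0.2,0],[-0.2,-1,0,0.35,0],[-0.2,-1,0,0.35,0]]'; done
```

```text
time: 11.68
tool_pos: [0.4445, 0.2808, 0.2552]
tool_rot: [-3.141, -0.001, -0.248]
contact_force: [4.2, 0.5, 2.3]
opening: 0.0641
grip_force: 10.0
time: 11.93
tool_pos: [0.4436, 0.281, 0.2549]
tool_rot: [-3.141, -0.001, -0.248]
contact_force: [5.0, -0.3, 2.2]
opening: 0.0635
grip_force: 10.0
```

```bash
python3 look.py pics/l2.png; python3 - <<'E'
from h import *
c=vision.get_calibration("wrist"); im,d=vision.read_camera("wrist"); cv2.imwrite("pics/w3.png",im[...,::-1])
E
```

```text
grasp u,v,h mm [-47.   46.   37.6] force plate axes [5.4 0.9 0.4]
side lid pts 391 tilt x,y mrad [  5.2 -10.6] h 11.0
  rect ((-45.994720458984375, 48.878883361816406), (127.72029113769531, 91.95923614501953), 89.9766616821289) u [-91.85265754  -0.3800552 ] v [-14.61866942 112.22008907]
```

View pics/w3.png

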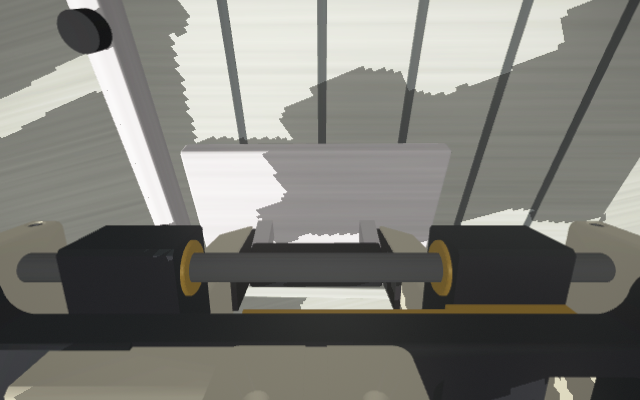

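The wrist view shows the lid at the plate's lip side, with its edge square and its left end (183,150) a few mm off the stop bar. The numbers say flat within about 10 mrad. Now I slide it toward the stop.

```bash
python3 -m crank '[[-0.2,0.3,-1,0,0],[-0.2,0.3,-2,0,0],[-0.2,0.3,-3,0.1,0],[-0.2,0.3,-4,0.1,0],[-0.2,0.3,-5,0.2,0],[-0.2,0.3,-6,0.2,0],[-0.2,0.3,-6,0.2,0]]';  for i in 1 2; do python3 -m crank '[[-0.2,0,-0.5,0,0],[-0.2,0,-1,0,0],[-0.2,0,-1,0,0]]'; done
```

```text
time: 12.67
tool_pos: [0.445, 0.2863, 0.2543]
tool_rot: [3.14, 0.001, -0.248]
contact_force: [3.8, -2.4, 2.6]
opening: 0.064
grip_force: 10.1
time: 12.92
tool_pos: [0.4453, 0.2873, 0.2543]
tool_rot: [3.14, 0.001, -0.248]
contact_force: [3.4, -3.5, 4.2]
opening: 0.0639
grip_force: 10.1
time: 13.17
tool_pos: [0.4456, 0.2885, 0.2544]
tool_rot: [3.141, 0.0, -0.248]
contact_force: [2.9, -3.7, 3.1]
opening: 0.0636
grip_force: 10.1
```

```bash
for i in 1 2; do python3 -m crank '[[-0.2,0,-0.5,0,0],[-0.2,0,-1,0,0],[-0.2,0,-1,0,0]]'; done; python3 look.py pics/l3.png
```

```text
time: 13.42
tool_pos: [0.4459, 0.2896, 0.2544]
tool_rot: [-3.142, 0.0, -0.248]
contact_force: [2.8, -2.3, 2.6]
opening: 0.0638
grip_force: 10.1
time: 13.67
tool_pos: [0.4461, 0.2906, 0.2545]
tool_rot: [-3.141, 0.0, -0.248]
contact_force: [2.5, -3.4, 2.7]
opening: 0.064
grip_force: 10.1
grasp u,v,h mm [-47.   55.9  37.4] force plate axes [ 4.  -2.7  1.4]
side lid pts 332 tilt x,y mrad [ -7.4 -19.9] h 10.8
  rect ((-45.807254791259766, 55.56675338745117), (92.37470245361328, 126.84951782226562), 0.01254916749894619) u [-91.90934836  -0.1732671 ] v [ -7.06837267 118.7951623 ]
```

```bash
for i in 1 2; do python3 -m crank '[[-0.2,0,-0.5,0,0],[-0.2,0,-1,0,0],[-0.2,0,-1,0,0]]'; done
```

```text
time: 14.02
tool_pos: [0.4464, 0.2915, 0.2545]
tool_rot: [-3.141, 0.0, -0.248]
contact_force: [2.2, -2.4, 2.4]
opening: 0.0642
grip_force: 10.0
time: 14.27
tool_pos: [0.4466, 0.2924, 0.2544]
tool_rot: [3.141, 0.0, -0.248]
contact_force: [2.5, -4.2, 2.2]
opening: 0.0638
grip_force: 10.0
```

```bash
for i in 1 2; do python3 -m crank '[[-0.2,0,-0.5,0,0],[-0.2,0,-1,0,0],[-0.2,0,-1,0,0]]'; done
```

```text
time: 14.52
tool_pos: [0.4467, 0.2929, 0.2543]
tool_rot: [3.14, 0.001, -0.248]
contact_force: [2.1, -6.6, 2.5]
opening: 0.0638
grip_force: 10.0
time: 14.77
tool_pos: [0.4469, 0.2935, 0.2542]
tool_rot: [3.139, 0.001, -0.248]
contact_force: [1.2, -9.2, 3.2]
opening: 0.0639
grip_force: 10.0
```

Contact with the stop is confirmed at about 9 N. I'll back off half a millimetre and release slightly.

```bash
python3 -m crank '[[-0.2,0,0.4,0,0],[-0.2,0,0.4,0,0]]' 4; python3 -m crank '[[0.42,0,0.4,0,0],[0.45,0,0.4,0,0],[0.48,0,0.4,0,0],[0.52,0,0.4,0,0],[0.52,0,0.4,0,0],[0.52,0,0.4,0,0]]'; python3 look.py pics/l4.png
```

```text
time: 14.93
tool_pos: [0.4469, 0.2933, 0.2542]
tool_rot: [3.14, 0.001, -0.249]
contact_force: [2.3, -6.6, 1.6]
opening: 0.0641
grip_force: 4.0
time: 15.43
tool_pos: [0.4468, 0.2938, 0.2545]
tool_rot: [-3.141, 0.0, -0.248]
contact_force: [0.1, 0.2, -0.7]
opening: 0.0696
grip_force: 0.0
grasp u,v,h mm [-47.1  59.2  37.6] force plate axes [-0.2  0.2 -0.7]
side lid pts 296 tilt x,y mrad [ 1.2 15.9] h 9.4
  rect ((-45.632938385009766, 55.622337341308594), (126.62232208251953, 92.61161041259766), 89.96642303466797) u [-91.86197416   0.12225899] v [ -5.87146809 118.46664802]
```

```bash
python3 -m crank '[[0.52,0,-1,0,0],[0.52,0,-2,0,0],[0.52,0,-2.5,0,0],[0.52,0,-2.5,0,0]]'; for i in 1 2; do python3 -m crank '[[0.52,0,-0.5,0,0],[0.52,0,-0.5,0,0]]'; done
```

```text
time: 15.87
tool_pos: [0.4475, 0.2957, 0.2544]
tool_rot: [3.14, 0.0, -0.248]
contact_force: [-1.3, -2.9, 0.6]
opening: 0.0702
grip_force: 1.7
time: 16.03
tool_pos: [0.4475, 0.296, 0.2543]
tool_rot: [3.14, 0.001, -0.248]
contact_force: [-1.4, -5.7, 2.1]
opening: 0.0701
grip_force: 2.6
time: 16.2
tool_pos: [0.4476, 0.2963, 0.2543]
tool_rot: [3.139, 0.001, -0.248]
contact_force: [-1.4, -7.1, 1.0]
opening: 0.0697
grip_force: 3.3
```

```bash
python3 -m crank '[[0.52,0,0.5,0,0],[0.52,0,1,0,0],[0.52,0,2,0,0],[0.54,0,3,0,0],[0.56,0,3.3,0,0],[0.58,0,3.3,0,0],[0.58,0,3.3,-3,0],[0.58,0,3.3,-12,0],[0.58,0,3.3,-30,0],[0.58,0,3.3,-55,0],[0.58,0,3.3,-85,0],[0.58,0,3.3,-110,0]]'; python3 -m crank '[[0.58,-20,0,-20,0],[0.58,-45,0,-30,0],[0.58,-70,0,-30,0],[0.58,-85,0,-30,0],[0.58,-90,0,-30,0],[0.58,-90,0,-30,0],[0.58,-90,0,-30,0]]'
cat > chk.py <<'E'
import sys
from h import *
s=telemetry.observe(); c=vision.get_calibration("wrist"); im,d=vision.read_camera("wrist"); cv2.imwrite(sys.argv[1],im[...,::-1]); np.savez("w4.npz",im=im,d=d,**c); W=cloud(c,d)
q=np.load("pl.npz"); N,c0,x,y=q["N"],q["c0"],q["x"],q["y"]; P=W-c0; u,v,h=(P@x*1e3,P@y*1e3,P@N*1e3)
lid=(h>6)&(h<13)&(u>-90)&(u<20)&(v>-40)&(v<118.5)
n2,cc,k=plane(W[lid],.0015); print("tilt mrad",np.round([(n2-N)@x*1e3,(n2-N)@y*1e3],1),"h",np.round((cc-c0)@N*1e3,2),k)
print("lid",cv2.minAreaRect(np.c_[u[lid],v[lid]].astype(np.float32)),"u",np.percentile(u[lid],[.5,99.5]),"v",np.percentile(v[lid],[.5,99.5]))
b=(h>42)&(h<50)&(abs(u+47)<25)&(abs(v-56)<50); print("bar",cv2.minAreaRect(np.c_[u[b],v[b]].astype(np.float32)),b.sum())
l=(h>11.5)&(h<17)&(u<-85)&(u>-115)&(abs(v)<110); print("lip u",np.percentile(u[l],[2,50,98]),l.sum())
st=(h>14.5)&(h<20)&(v>105)&(v<150)&(u>-70)&(u<70); print("stop v",np.percentile(v[st],[1,3,50,97]),st.sum())
pl=(abs(h)<2)&(abs(u)<150)&(abs(v)<160); print("plate u",np.percentile(u[pl],[.5,99.5]),"h",np.median(h[pl]))
E
python3 chk.py pics/w4.png
```

```text
time: 17.2
tool_pos: [0.4469, 0.2939, 0.3671]
tool_rot: [-3.14, -0.001, -0.248]
contact_force: [0.6, -0.8, 1.0]
opening: 0.0723
grip_force: 0.0
time: 17.78
tool_pos: [0.3602, 0.3159, 0.3945]
tool_rot: [-3.142, -0.001, -0.248]
contact_force: [0.5, 0.5, 0.7]
opening: 0.0722
grip_force: 0.0
tilt mrad [-0.4 -0.2] h 9.44 11836
lid ((-44.83005905151367, 55.05570983886719), (90.29161071777344, 126.85652923583984), 0.024190882220864296) u [-8.96014424e+01  1.80380891e-02] v [ -7.53562432 117.85912217]
bar ((-46.97453308105469, 56.58467483520508), (14.296327590942383, 63.65705871582031), 0.024189753457903862) 1333
lip u [-104.23275959  -98.97092937  -94.51219893] 2122
stop v [121.38680924 121.54909569 127.021374   133.01202672] 1364
plate u [-94.65523859  18.25519715] h -0.4332773137500696
```

View pics/w4.png

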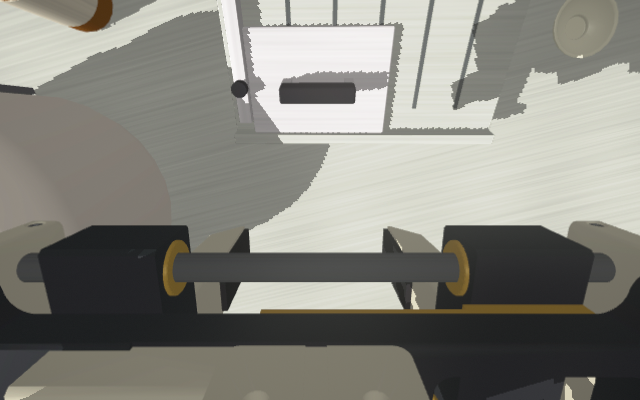

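The wrist view shows the lid flat in the low corner, tight against the lip (row ~131) and the stop (column ~248). From the depth readings, the lid's edges match the lip and stop faces within about 0.3 mm, and its tilt is under 1 mrad. Handing in.

```bash
python3 -c "
from cell import ticket; print(ticket.hand_in())"
```

```text
the job is handed in; nothing more can be done
None
```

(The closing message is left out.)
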